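# Rotate the cherry jars: old stock forward, new stock behind

## Robot

A 6-joint arm with a two-finger parallel gripper is mounted at the origin on the work surface. World frame = base frame: x ahead of the robot, y to its left, z up, the work surface at z = 0. Lengths are in mm, angles in rad, forces in N, time in s.
With the tool pointing down it reaches from about 325 to 775 mm from the base axis. Payload 9.3 kg.
Tool frame: the origin (TCP) lies between the finger pads; the fingertips stand 17 mm ahead of it and the grasp point (between the pads) lies 2 mm behind it; z points along the fingers, y is the line along which they close (so a half turn about z gives the same grasp; the last joint's range is limited). The gripper opens to 85 mm and grips with 20 to 120 N. Pads are 22 mm wide; open, the fingers measure 114 mm over their backs; the gripper's body (76 mm by 85 mm) begins 54 mm behind the grasp point. The pads swing forward as they close: fully open they stand 13 mm farther back than shut.
Start: joints at [0.956, 0.259, 0.021, 1.334, 0, 1.418], TCP at [245.059, 492.385, 248.279] pointing down, gripper open.
Joint ranges: [-3.04, 3.04], [-0.91, 1.82], [-1.04, 1.36], [-1.92, 1.95], [-1.52, 1.45], [-3.14, 3.14]. Speed limits (rad/s): [2.22, 2.22, 2.79, 3.14, 3.14, 3.14].

## Interface

Orientations are given as a rotation vector (axis times angle).
In Python, from bench import robot gives the robot as it stands.
- The arm moves only by the shell command python3 -m jog 'ROWS' [FORCE]. ROWS is JSON, a list of rows, each an object of numbers: "fingers": the closure, from 0 (fully open) to 1 (shut); "dx", "dy", "dz": the shift along the tool's x, y, z in m; "roll": the turn about the tool's z in degrees. A call has 1 to 8 rows; each row is the pose to reach, as a shift and turn from the pose commanded when the call began, along the tool's axes at that moment; what a row does not reach only later rows make up. A row lasts 1/10 s, in which the tool goes at most 50 mm and 8.59 degrees, less where a joint would pass 70% of its speed; a pose out of reach is approached as far as the arm can. A call with a gripper value outside its range is refused whole. The fingers move at their own pace and stop on an object; FORCE is the grip in N (left out, the last holds). Time passes only in rows, so rows that repeat a pose let the fingers close. It gives the time, the measured TCP pose, the force, the opening and the grip force at its end, in the units of the state.
- robot.get_obs(): the state, without advancing time (a new reading comes with each control period).
- robot.get_image(name): name is "scene" or "top"; returns (picture, depth): 400x640x3 uint8, blue, green, red; 400x640 float32, mm along the optical axis (not along the pixel's ray), 0 where there is no reading.
- robot.calibration(name): a dict with "mtx" (3x3 intrinsics, pixels), "k1" (the pictures are not rectified: a ray, as slopes to the right and down, at radius r is drawn at 1 + k1 r^2 times it, then the intrinsics apply), "T" (4x4, takes a point from camera to world coordinates). Camera axes: x right, y up, looking along -z (the intrinsics and any distortion apply to the point x, -y, -z); pixel columns grow to the right and rows downward; lengths in mm; the calibration is good to about 2 mm. A picture is of the moment at which its call begins. calibration takes no time and is no camera call.
- robot.close_job(): hands the job in; it is judged then, once.
The state is a dict: "time_s": time; "q": joint angles; "joint_velocities": joint speeds; "joint_torque": joint torques, N m; "tcp_pos": TCP position; "eef_rot": TCP orientation; "ft_force": force on the tool from outside, world axes, zero at the start; "moment": the same for the moment, N m; "width": finger opening in mm; "grip_force": force on a finger pad.
Only numpy, scipy, OpenCV 4.12 (cv2) and the standard library are available. Lean on these libraries where they do the work, as an engineer would, in place of code of your own. Each camera call takes 0.05 s, during which the arm holds its last target. There are 200 camera calls.

## Task

One lane of the wooden rack holds a single cherry jar at its rear, half under the rack's upper shelf: first bring that older jar forward in its own lane until it stands at the front lip. Then take the other, new cherry jar from the counter and stand it behind the older one, in the rear half of the same lane. Set the jars down rather than dropping or toppling them, and leave everything else where it is.

Things in the scene. Friction and masses are not known exactly. Their poses are not given: they have to be found in the camera images.
- rack: Wooden stock rack, fixed, 220 (x) by 284 (y) mm. Origin: centre of its underside, on the counter; x runs from its front (robot side) to its rear, y to its left. Lane floor 12 mm above the counter. Three lanes along x, centred at y -92, 0, +92 mm, 84 mm wide between strips 14 mm above the lane floor. At the start the older jar, shaker and pot stand one per lane in any order, axes at x +45 to +60 mm.
- lip (a point): Middle of the front lip's inner face, at lane floor height: rack x -102, y 0, 12 mm above the counter. The lip runs across all lanes, 10 mm above the lane floor; a jar touching it has its axis at rack x -74 mm. A like lip closes the rear at x +102 mm. The rack's rear half is x above 0.
- shelf_edge (a point): Middle of the lower front edge of the rack's upper shelf: rack x +60 mm, 200 mm above the counter. Shelf 12 mm thick, 290 mm wide, back to x +160; goblets and tins on it from x +97, up to 252 mm high; two posts at x +106, y -136 and +136. A gripper pointing straight down on the older jar strikes it; tilted 30 to 40 degrees, leaning back to the robot, it clears.
- old_c (a point): Older cherry jar (the one in the rack): fluted glass, 56 mm across up to 50 mm high, shoulder narrowing to a 34 mm metal stopper (56-62 mm high, does not come off) with an upright knob 24 mm across, 68 to 100 mm above the underside. 100 mm tall, about 0.3 kg, loose. Point on its axis 50 mm above the underside, the knob's middle 34 mm above the point; z up the axis.
- new_c (a point): New cherry jar, identical to the older one, loose, standing on the counter to the left or right of the rack (a white cup stands on the other side). Point on its axis 50 mm above the underside, the knob's middle 34 mm above the point.
- shaker: Metal sugar shaker in a lane, 52 mm across, 70 mm tall. Origin: centre of its underside. Leave it.
- pot: Squat white porcelain pot in a lane, 62 mm across, 48 mm tall. Origin: centre of its underside. Leave it.
- cup: White porcelain cup on the counter, 80 mm across, 65 mm tall. Origin: centre of its underside. Leave it.
- scoop: Ice cream scoop lying at the far right, 200 mm long, 30 mm high. Origin: on the counter under its middle. Leave it.

How it is judged:
By the outcome, as a careful person would: the job done as asked, in the order asked, and still so for the second after the job is handed in, with the robot touching nothing.
It also fails if it takes over 48 s, if anything falls off the work surface, if the arm or the gripper's body presses on something with over 40 N, if the wrist force passes 120 N, or if a joint passes its speed limit or range.

## Working session

There is one attempt and no reset: what is moved stays moved. The work goes in short steps, Python scripts to look and compute and a shell command to move; the robot and the scene stay as the last step left them, time stands still between calls to the robot, and variables do not carry over. Pictures are saved under pics/ and viewed, at most 10 in all, crops included, and the job is handed in when it is done.

```bash
ls; mkdir -p pics
cat > h.py <<'E'
import numpy as np, cv2, json
from bench import robot
def cal(n):
    c=robot.calibration(n); return np.array(c['mtx']),float(c['k1']),np.array(c['T'])
def ray(n,u,v):
    K,k1,T=cal(n)
    d=cv2.undistortPoints(np.array([[[u,v]]],float),K,np.array([k1,0,0,0,0]))[0,0]
    D=T[:3,:3]@np.array([d[0],-d[1],-1.]); return T[:3,3],D
def onz(n,u,v,z):
    o,D=ray(n,u,v); return o+D*(z-o[2])/D[2]
def atd(n,u,v,dep):
    o,D=ray(n,u,v); return o+D*dep
def cloud(n,dep):
    K,k1,T=cal(n); h,w=dep.shape
    g=np.stack(np.meshgrid(np.arange(w),np.arange(h)),-1).reshape(-1,1,2).astype(float)
    d=cv2.undistortPoints(g,K,np.array([k1,0,0,0,0]))[:,0]
    P=np.c_[d[:,0],-d[:,1],-np.ones(len(d))]*dep.reshape(-1,1)
    return (P@T[:3,:3].T+T[:3,3]).reshape(h,w,3)
E
python3 - <<'E'
from h import *
for n in("scene","top"):
    im,d=robot.get_image(n); cv2.imwrite(f'pics/{n}0.png',im); np.save(f'pics/{n}0.npy',d)
    K,k,T=cal(n); print(n,K.round(1).tolist(),k,T.round(3).tolist())
print(robot.get_obs())
E
```

```text
pics
scene [[481.6, 0.0, 329.2], [0.0, 481.6, 199.1], [0.0, 0.0, 1.0]] -0.043963856514827315 [[-0.945, 0.313, -0.094, 437.295], [-0.327, -0.901, 0.286, 389.789], [0.004, 0.301, 0.954, 1450.284], [0.0, 0.0, 0.0, 1.0]]
top [[440.2, 0.0, 320.4], [0.0, 440.2, 204.5], [0.0, 0.0, 1.0]] -0.08019944851880048 [[0.007, 0.981, -0.194, 360.185], [-1.0, 0.002, -0.027, -35.264], [-0.026, 0.194, 0.981, 1175.782], [0.0, 0.0, 0.0, 1.0]]
{'time_s': 0.1, 'q': array([9.56408256e-01, 2.59136403e-01, 2.08490995e-02, 1.33367237e+00,
       1.01003881e-05, 1.41822304e+00]), 'joint_velocities': array([-0.00039775, -0.00163712,  0.00167737, -0.00139042,  0.00087752,
       -0.0015483 ]), 'joint_torque': array([ 3.83255974e-03, -5.56692517e+01,  3.45071661e+01,  1.16285574e-02,
       -2.31081513e-04,  1.57172843e-05]), 'tcp_pos': array([244.92839487, 492.21270563, 247.73082717]), 'eef_rot': array([-7.18885949e-01, -3.05777877e+00,  1.68847416e-03]), 'ft_force': array([-0.37023161,  0.03195369, -0.95687944]), 'moment': array([-0.04853789, -0.02165857,  0.01631937]), 'grip_force': 0.0, 'width': 85.12307752301288}
```

View pics/scene0.png

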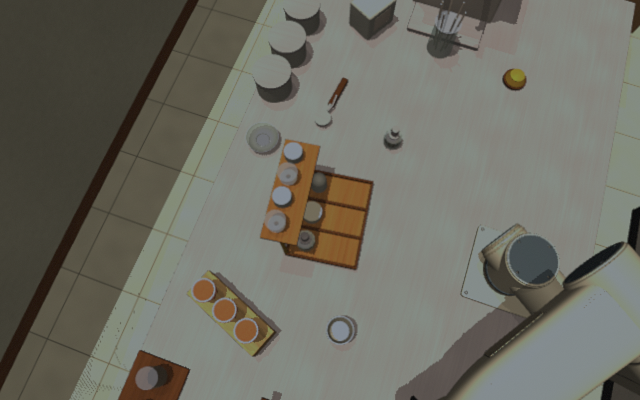

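View pics/top0.png

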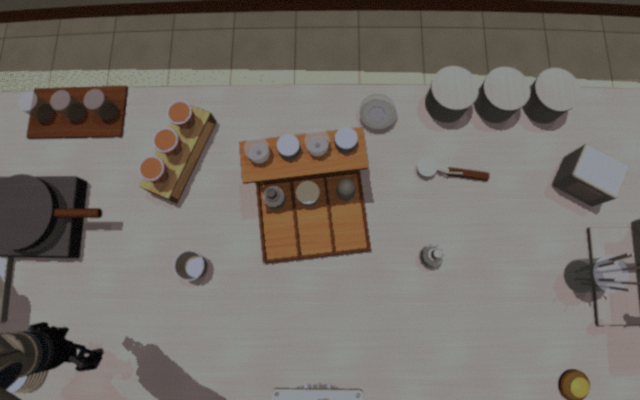

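The scene view shows the rack at about (320,210). The jar with a knob is in its lane at (306,239), the new jar is at (393,138) and the cup at (341,329). In the top view the old jar is in the left lane (273,197), with the pot at (307,192), the shaker at (346,188), the new jar at (432,257) and the cup at (191,266).

Run:
```python
from h import *
t=cv2.imread('pics/top0.png'); s=cv2.imread('pics/scene0.png')
a=cv2.resize(t[110:280,230:380],None,fx=3.4,fy=3.4,interpolation=cv2.INTER_CUBIC)
b=cv2.resize(t[235:280,410:455],None,fx=4.6,fy=4.6,interpolation=cv2.INTER_CUBIC)
c=cv2.resize(s[220:270,280:340],None,fx=4.6,fy=4.6,interpolation=cv2.INTER_CUBIC)
o=np.zeros((578,800,3),np.uint8); o[:578,:510]=a
o[:207,515:722]=b; o[220:450,515:791]=c
cv2.imwrite('pics/crop1.png',o)
C={n:cloud(n,np.load(f'pics/{n}0.npy')) for n in('top','scene')}
# rack: orange pixels by height
for n,im in(('top',t),('scene',s)):
    P=C[n]; hsv=cv2.cvtColor(im,cv2.COLOR_BGR2HSV)
    m=(hsv[...,0]<20)&(hsv[...,1]>120)&(np.hypot(P[...,0]-520,P[...,1]-20)<330)
    for lo,hi in((5,32),(195,225)):
        k=(m&(P[...,2]>lo)&(P[...,2]<hi)).astype(np.uint8)
        k=cv2.morphologyEx(k,cv2.MORPH_CLOSE,np.ones((3,3)))
        nn,L,st,_=cv2.connectedComponentsWithStats(k)
        i=1+st[1:,4].argmax(); q=P[(L==i)&(P[...,2]>lo)&(P[...,2]<hi)]
        r=cv2.minAreaRect(q[:,:2].astype(np.float32)); print(n,lo,len(q),np.round(cv2.boxPoints(r)).tolist(),[np.round(x,2) for x in r],np.median(q[:,2]))
# jars & tall bits: points
for n,(u,v) in(('top',(273,197)),('top',(432,257)),('top',(307,192)),('top',(346,188)),('top',(191,266)),('scene',(306,239)),('scene',(393,138))):
    q=C[n][v-14:v+15,u-14:u+15].reshape(-1,3); q=q[(q[:,2]<130)&(q[:,2]>0)]; q=q[q[:,2]>q[:,2].max()-12]; print(n,u,v,q.mean(0).round(1),q[:,2].max().round(1),len(q))
```

```text
top 5 7147 [[433.0, 144.0], [468.0, -134.0], [686.0, -107.0], [651.0, 171.0]] [array([559.79,  18.58]), array([219.93, 279.79]), np.float64(7.15)] 14.027980533439631
top 195 3143 [[601.0, 167.0], [636.0, -116.0], [734.0, -104.0], [698.0, 180.0]] [array([667.07,  31.91]), array([ 98.28, 285.33]), np.float64(7.16)] 213.2780870313012
scene 5 4478 [[434.0, 143.0], [468.0, -140.0], [681.0, -114.0], [647.0, 169.0]] [array([557.58,  14.33]), array([214.64, 284.73]), np.float64(6.88)] 13.145613560792412
scene 195 2096 [[600.0, 167.0], [633.0, -122.0], [733.0, -111.0], [700.0, 179.0]] [array([666.41,  28.42]), array([100.64, 291.58]), np.float64(6.59)] 212.17566418941385
top 273 197 [601.7 117.4 113. ] 117.4 71
top 432 257 [ 452.3 -292.    99.9] 104.1 80
top 307 192 [614.3  29.4  61.3] 67.3 420
top 346 188 [626.8 -70.6  80.3] 87.9 156
top 191 266 [416.6 322.1  65.8] 72.9 111
scene 306 239 [600.6 114.4 111.3] 118.4 51
scene 393 138 [ 451.1 -296.   100.1] 106.5 42
```

View pics/crop1.png

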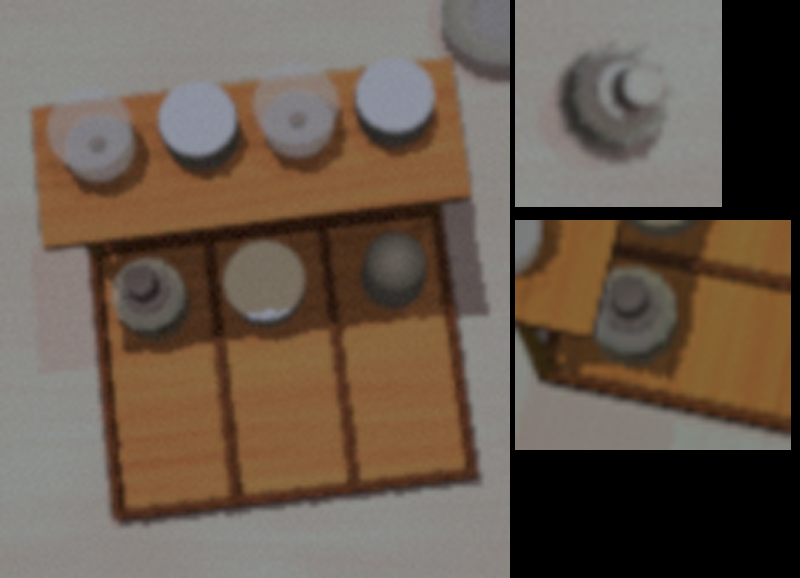

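The rack is at about (559, 16) with 7° yaw. The old jar is in the left lane at rack x≈54, y≈93, and the new jar is at (452,-294). The listed moves have no tilt, so I'll check the tool's usage message first.

```bash
cat >> h.py <<'E'
from scipy.spatial.transform import Rotation as Ro
def st(*targets):
    o=robot.get_obs(); R=Ro.from_rotvec(o['eef_rot']).as_matrix(); p=np.array(o['tcp_pos'])
    print('t',round(o['time_s'],2),'tcp',p.round(1),'w',round(float(o['width']),1),'grip',round(float(o['grip_force']),1),'F',np.round(o['ft_force'],1),'M',np.round(o['moment'],2))
    print('q',np.round(o['q'],3)); print('x',R[:,0].round(3),'y',R[:,1].round(3),'z',R[:,2].round(3))
    print('tilt',np.degrees(np.arccos(-R[2,2])).round(1))
    for t in targets: print('to',t,(R.T@(np.array(t)-p)/1000).round(4))
E
python3 -c "
from h import *
st((601,116,400),(245,492,600),(150,300,300))"
```

```text
t 0.1 tcp [244.9 492.2 247.7] w 85.1 grip 0.0 F [-0.4  0.  -1. ] M [-0.05 -0.02  0.02]
q [0.956 0.259 0.021 1.334 0.    1.418]
x [-0.895  0.446  0.   ] y [ 0.446  0.895 -0.001] z [-0.001 -0.001 -1.   ]
tilt 0.1
to (601, 116, 400) [-0.4864 -0.1783 -0.1522]
to (245, 492, 600) [-1.000e-04 -6.000e-04 -3.523e-01]
to (150, 300, 300) [-0.0007 -0.2144 -0.052 ]
```

```bash
python3 -m jog '[{"dz":-0.05},{"dz":-0.1},{"dz":-0.15},{"dz":-0.2},{"dz":-0.25},{"dz":-0.3},{"dz":-0.35},{"dz":-0.4}]'; python3 -c "
from h import *
st()"
```

```text
t 0.1 tcp [244.9 492.2 247.7] w 85.1 grip 0.0 F [-0.4  0.  -1. ] M [-0.05 -0.02  0.02]
q [0.956 0.259 0.021 1.334 0.    1.418]
x [-0.895  0.446  0.   ] y [ 0.446  0.895 -0.001] z [-0.001 -0.001 -1.   ]
tilt 0.1validation failed for argument at $[0]...
```

```bash
python3 -m jog '[{"fingers":0,"dx":0,"dy":0,"dz":-0.05,"roll":0}]'
```

```text
time_s: 0.2
tcp_pos: [243.2, 489.8, 291.8]
eef_rot: [-0.718, -3.053, 0.021]
ft_force: [1.2, 0.1, -0.5]
width: 85.3
grip_force: 0.0
```

```bash
python3 -m jog '[{"fingers":0,"dx":0,"dy":0,"dz":-0.05,"roll":0},{"fingers":0,"dx":0,"dy":0,"dz":-0.1,"roll":0},{"fingers":0,"dx":0,"dy":0,"dz":-0.15,"roll":0},{"fingers":0,"dx":0,"dy":0,"dz":-0.2,"roll":0},{"fingers":0,"dx":0,"dy":0,"dz":-0.25,"roll":0},{"fingers":0,"dx":0,"dy":0,"dz":-0.3,"roll":0},{"fingers":0,"dx":0,"dy":0,"dz":-0.35,"roll":0},{"fingers":0,"dx":0,"dy":0,"dz":-0.4,"roll":0}]'; python3 -c "
from h import *
st()"
```

```text
time_s: 1.0
tcp_pos: [231.0, 464.4, 508.1]
eef_rot: [0.715, 3.039, 0.076]
ft_force: [0.1, 0.1, -0.3]
width: 85.3
grip_force: 0.0
t 1.0 tcp [231.  464.4 508.1] w 85.3 grip 0.0 F [ 0.1  0.1 -0.3] M [-0.03  0.07  0.02]
q [0.946 0.246 0.675 1.948 0.002 1.408]
x [-0.895  0.446 -0.007] y [0.445 0.894 0.051] z [ 0.029  0.043 -0.999]
tilt 3.0
```

```bash
python3 -m jog '[{"fingers":0,"dx":0,"dy":0,"dz":-0.05,"roll":0},{"fingers":0,"dx":0,"dy":0,"dz":-0.1,"roll":0},{"fingers":0,"dx":0,"dy":0,"dz":-0.15,"roll":0},{"fingers":0,"dx":0,"dy":0,"dz":-0.2,"roll":0},{"fingers":0,"dx":0,"dy":0,"dz":-0.25,"roll":0},{"fingers":0,"dx":0,"dy":0,"dz":-0.3,"roll":0}]'; python3 -c "
from h import *
st()"
python3 -m jog '[{"fingers":0,"dx":0,"dy":0,"dz":0.05,"roll":0},{"fingers":0,"dx":0,"dy":0,"dz":0.1,"roll":0}]'; python3 -c "
from h import *
st()"
```

```text
time_s: 1.6
tcp_pos: [213.4, 431.8, 539.7]
eef_rot: [0.709, 3.015, 0.159]
ft_force: [-0.3, -0.2, -0.2]
width: 85.5
grip_force: 0.0
t 1.6 tcp [213.4 431.8 539.7] w 85.5 grip 0.0 F [-0.3 -0.2 -0.2] M [-0.08  0.05  0.03]
q [0.935 0.162 0.649 1.948 0.003 1.397]
x [-0.895  0.446 -0.016] y [0.442 0.89  0.109] z [ 0.062  0.09  -0.994]
tilt 6.3
time_s: 1.8
tcp_pos: [220.1, 441.5, 439.9]
eef_rot: [0.709, 3.013, 0.164]
ft_force: [1.6, 0.6, 0.6]
width: 85.6
grip_force: 0.0
t 1.8 tcp [220.1 441.5 439.9] w 85.6 grip 0.0 F [1.6 0.6 0.6] M [-0.02  0.05  0.01]
q [0.936 0.1   0.299 1.656 0.003 1.398]
x [-0.895  0.446 -0.016] y [0.442 0.89  0.113] z [ 0.065  0.094 -0.994]
tilt 6.5
```

```bash
python3 -c "
from h import *
st((380,66,450),(330,58,500))"
```

```text
t 1.8 tcp [220.1 441.5 439.9] w 85.6 grip 0.0 F [1.6 0.6 0.6] M [-0.02  0.05  0.01]
q [0.936 0.1   0.299 1.656 0.003 1.398]
x [-0.895  0.446 -0.016] y [0.442 0.89  0.113] z [ 0.065  0.094 -0.994]
tilt 6.5
to (380, 66, 450) [-0.3108 -0.2623 -0.0348]
to (330, 58, 500) [-0.2705 -0.2859 -0.0885]
```

```bash
python3 -m jog '[{"fingers":0,"dx":-0.038,"dy":-0.032,"dz":-0.004,"roll":-8},{"fingers":0,"dx":-0.076,"dy":-0.064,"dz":-0.008,"roll":-16},{"fingers":0,"dx":-0.114,"dy":-0.096,"dz":-0.012,"roll":-24},{"fingers":0,"dx":-0.152,"dy":-0.128,"dz":-0.016,"roll":-33},{"fingers":0,"dx":-0.19,"dy":-0.16,"dz":-0.02,"roll":-33},{"fingers":0,"dx":-0.228,"dy":-0.192,"dz":-0.024,"roll":-33},{"fingers":0,"dx":-0.266,"dy":-0.224,"dz":-0.028,"roll":-33},{"fingers":0,"dx":-0.31,"dy":-0.262,"dz":-0.034,"roll":-33}]'; python3 -c "
from h import *
st((280,50,550),(280,50,350))"
```

```text
time_s: 2.6
tcp_pos: [363.9, 101.3, 449.0]
eef_rot: [-0.175, 3.066, 0.134]
ft_force: [1.0, 1.0, 0.4]
width: 85.7
grip_force: 0.0
t 2.6 tcp [363.9 101.3 449. ] w 85.7 grip 0.0 F [1.  1.  0.4] M [-0.04 -0.04  0.03]
q [-0.022 -0.075  0.147  1.731  0.093 -0.134]
x [-0.991 -0.111 -0.073] y [-0.117  0.99   0.083] z [ 0.063  0.091 -0.994]
tilt 6.3
to (280, 50, 550) [ 0.0815 -0.0325 -0.1103]
to (280, 50, 350) [ 0.096  -0.0492  0.0885]
```

```bash
python3 -m jog '[{"fingers":0,"dx":0.05,"dy":0,"dz":-0.01,"roll":0},{"fingers":0,"dx":0.1,"dy":0,"dz":-0.02,"roll":0},{"fingers":0,"dx":0.15,"dy":0,"dz":-0.03,"roll":0},{"fingers":0,"dx":0.2,"dy":0,"dz":-0.04,"roll":0},{"fingers":0,"dx":0.25,"dy":0,"dz":-0.05,"roll":0},{"fingers":0,"dx":0.3,"dy":0,"dz":-0.06,"roll":0},{"fingers":0,"dx":0.35,"dy":0,"dz":-0.07,"roll":0},{"fingers":0,"dx":0.4,"dy":0,"dz":-0.08,"roll":0}]'; python3 -c "
from h import *
st()"
```

```text
time_s: 3.4
tcp_pos: [51.8, 111.0, 456.2]
eef_rot: [-0.167, 3.05, 0.103]
ft_force: [1.1, -0.0, 0.7]
width: 85.2
grip_force: 0.0
t 3.4 tcp [ 51.8 111.  456.2] w 85.2 grip 0.0 F [ 1.1 -0.   0.7] M [-0.02  0.07 -0.02]
q [ 0.196 -0.548 -0.077  1.948  0.055  0.089]
x [-0.99  -0.106 -0.089] y [-0.112  0.992  0.063] z [ 0.081  0.072 -0.994]
tilt 6.2
```

```bash
python3 -m jog '[{"fingers":0,"dx":0,"dy":0,"dz":-0.05,"roll":0},{"fingers":0,"dx":0,"dy":0,"dz":-0.1,"roll":0},{"fingers":0,"dx":0,"dy":0,"dz":-0.15,"roll":0},{"fingers":0,"dx":0,"dy":0,"dz":-0.2,"roll":0},{"fingers":0,"dx":0,"dy":0,"dz":-0.25,"roll":0},{"fingers":0,"dx":0,"dy":0,"dz":-0.3,"roll":0},{"fingers":0,"dx":0,"dy":0,"dz":-0.35,"roll":0},{"fingers":0,"dx":0,"dy":0,"dz":-0.4,"roll":0}]'; python3 -c "
from h import *
st()"
```

```text
time_s: 4.2
tcp_pos: [55.7, 180.2, 521.0]
eef_rot: [-0.171, 3.016, 0.137]
ft_force: [0.4, -0.7, 0.2]
width: 85.3
grip_force: 0.0
t 4.2 tcp [ 55.7 180.2 521. ] w 85.3 grip 0.0 F [ 0.4 -0.7  0.2] M [-0.14  0.14 -0.  ]
q [ 0.843 -0.375  0.149  1.948 -0.019  0.729]
x [-0.987 -0.107 -0.122] y [-0.118  0.99   0.083] z [ 0.112  0.097 -0.989]
tilt 8.5
```

```bash
python3 -m jog '[{"fingers":0,"dx":-0.05,"dy":-0.01,"dz":0,"roll":0},{"fingers":0,"dx":-0.1,"dy":-0.03,"dz":0,"roll":0},{"fingers":0,"dx":-0.15,"dy":-0.05,"dz":0,"roll":0},{"fingers":0,"dx":-0.2,"dy":-0.08,"dz":0,"roll":0},{"fingers":0,"dx":-0.25,"dy":-0.1,"dz":0,"roll":0},{"fingers":0,"dx":-0.3,"dy":-0.12,"dz":0,"roll":0},{"fingers":0,"dx":-0.35,"dy":-0.15,"dz":0,"roll":0},{"fingers":0,"dx":-0.4,"dy":-0.18,"dz":0,"roll":0}]';python3 -m jog '[{"fingers":0,"dx":-0.05,"dy":0,"dz":0.01,"roll":0},{"fingers":0,"dx":-0.1,"dy":0,"dz":0.02,"roll":0},{"fingers":0,"dx":-0.15,"dy":0,"dz":0.03,"roll":0},{"fingers":0,"dx":-0.2,"dy":0,"dz":0.03,"roll":0},{"fingers":0,"dx":-0.25,"dy":0,"dz":0.03,"roll":0},{"fingers":0,"dx":-0.3,"dy":0,"dz":0.03,"roll":0},{"fingers":0,"dx":-0.35,"dy":0,"dz":0.03,"roll":0},{"fingers":0,"dx":-0.4,"dy":0,"dz":0.03,"roll":0}]'; python3 -c "
from h import *
st()"
```

```text
time_s: 5.0
tcp_pos: [382.8, 80.0, 547.1]
eef_rot: [-0.168, 3.015, 0.137]
ft_force: [-0.7, 0.4, 0.2]
width: 85.2
grip_force: 0.0
time_s: 5.8
tcp_pos: [685.9, 118.5, 486.0]
eef_rot: [-0.164, 2.969, 0.138]
ft_force: [0.4, -0.5, 0.3]
width: 85.5
grip_force: 0.0
t 5.8 tcp [685.9 118.5 486. ] w 85.5 grip 0.0 F [ 0.4 -0.5  0.3] M [-0.09  0.17  0.04]
q [ 0.011  0.538  1.076  1.948  0.099 -0.091]
x [-0.98  -0.101 -0.169] y [-0.117  0.99   0.083] z [ 0.159  0.101 -0.982]
tilt 10.9
```

```bash
R='[{"fingers":0}]'; python3 -m jog '[{"fingers":0,"dx":0,"dy":-0.02,"dz":-0.05,"roll":0},{"fingers":0,"dx":0,"dy":-0.03,"dz":-0.1,"roll":0},{"fingers":0,"dx":0,"dy":-0.04,"dz":-0.2,"roll":0},{"fingers":0,"dx":0,"dy":-0.05,"dz":-0.3,"roll":0}]';  python3 -c "
from h import *
st()"
python3 -m jog '[{"fingers":0,"dx":-0.05,"dy":-0.02,"dz":0,"roll":0},{"fingers":0,"dx":-0.1,"dy":-0.03,"dz":0,"roll":0},{"fingers":0,"dx":-0.2,"dy":-0.04,"dz":0,"roll":0},{"fingers":0,"dx":-0.3,"dy":-0.05,"dz":0,"roll":0}]';  python3 -c "
from h import *
st()"
```

```text
time_s: 6.2
tcp_pos: [621.1, 69.5, 543.3]
eef_rot: [-0.156, 2.916, 0.132]
ft_force: [-1.0, -0.2, -0.3]
width: 85.3
grip_force: 0.0
t 6.2 tcp [621.1  69.5 543.3] w 85.3 grip 0.0 F [-1.  -0.2 -0.3] M [-0.07  0.21  0.01]
q [-0.075  0.387  0.97   1.948  0.116 -0.17 ]
x [-0.971 -0.096 -0.221] y [-0.115  0.99   0.077] z [ 0.211  0.101 -0.972]
tilt 13.5
time_s: 6.6
tcp_pos: [739.0, 51.6, 499.6]
eef_rot: [-0.151, 2.872, 0.128]
ft_force: [-0.2, -0.9, -0.4]
width: 85.2
grip_force: 0.0
t 6.6 tcp [739.   51.6 499.6] w 85.2 grip 0.0 F [-0.2 -0.9 -0.4] M [-0.12  0.23 -0.03]
q [-0.09   0.606  1.231  1.948  0.123 -0.179]
x [-0.96  -0.091 -0.264] y [-0.114  0.991  0.073] z [ 0.255  0.101 -0.962]
tilt 15.9
```

```bash
python3 -m jog '[{"fingers":0,"dx":0,"dy":0,"dz":-0.05,"roll":0},{"fingers":0,"dx":0,"dy":0,"dz":-0.1,"roll":0},{"fingers":0,"dx":0,"dy":0,"dz":-0.2,"roll":0},{"fingers":0,"dx":0,"dy":0,"dz":-0.3,"roll":0}]'
python3 -m jog '[{"fingers":0,"dx":0,"dy":0,"dz":-0.05,"roll":0},{"fingers":0,"dx":0,"dy":0,"dz":-0.1,"roll":0},{"fingers":0,"dx":0,"dy":0,"dz":-0.2,"roll":0},{"fingers":0,"dx":0,"dy":0,"dz":-0.3,"roll":0}]'
  python3 -c "
from h import *
st()"
python3 -m jog '[{"fingers":0,"dx":-0.05,"dy":0,"dz":0,"roll":0},{"fingers":0,"dx":-0.1,"dy":0,"dz":0,"roll":0},{"fingers":0,"dx":-0.2,"dy":0,"dz":0,"roll":0},{"fingers":0,"dx":-0.3,"dy":0,"dz":0,"roll":0}]';  python3 -c "
from h import *
st()"
```

```text
time_s: 7.0
tcp_pos: [653.0, 39.0, 570.6]
eef_rot: [-0.145, 2.824, 0.12]
ft_force: [0.0, 0.4, 0.4]
width: 85.3
grip_force: 0.0
time_s: 7.4
tcp_pos: [574.8, 30.6, 621.0]
eef_rot: [-0.138, 2.772, 0.109]
ft_force: [0.1, -0.5, 0.1]
width: 85.6
grip_force: 0.0
t 7.4 tcp [574.8  30.6 621. ] w 85.6 grip 0.0 F [ 0.1 -0.5  0.1] M [-0.07  0.39 -0.  ]
q [-0.166  0.269  0.988  1.948  0.151 -0.24 ]
x [-0.93  -0.082 -0.359] y [-0.11   0.992  0.058] z [ 0.351  0.094 -0.932]
tilt 21.3
time_s: 7.8
tcp_pos: [691.8, 47.1, 595.4]
eef_rot: [-0.133, 2.728, 0.105]
ft_force: [0.5, -0.3, 0.5]
width: 85.4
grip_force: 0.0
t 7.8 tcp [691.8  47.1 595.4] w 85.4 grip 0.0 F [ 0.5 -0.3  0.5] M [-0.16  0.34 -0.03]
q [-0.107  0.485  1.257  1.948  0.135 -0.178]
x [-0.913 -0.078 -0.4  ] y [-0.108  0.993  0.054] z [ 0.393  0.093 -0.915]
tilt 23.8
```

```bash
python3 -m jog '[{"fingers":0,"dx":0,"dy":0,"dz":-0.05,"roll":0},{"fingers":0,"dx":0,"dy":0,"dz":-0.1,"roll":0},{"fingers":0,"dx":0,"dy":0,"dz":-0.2,"roll":0},{"fingers":0,"dx":0,"dy":0,"dz":-0.3,"roll":0}]'
python3 -m jog '[{"fingers":0,"dx":0,"dy":0,"dz":-0.05,"roll":0},{"fingers":0,"dx":0,"dy":0,"dz":-0.1,"roll":0},{"fingers":0,"dx":0,"dy":0,"dz":-0.2,"roll":0},{"fingers":0,"dx":0,"dy":0,"dz":-0.3,"roll":0}]'
python3 -m jog '[{"fingers":0,"dx":-0.05,"dy":0,"dz":0,"roll":0},{"fingers":0,"dx":-0.1,"dy":0,"dz":0,"roll":0},{"fingers":0,"dx":-0.2,"dy":0,"dz":0,"roll":0},{"fingers":0,"dx":-0.3,"dy":0,"dz":0,"roll":0}]';  python3 -c "
from h import *
st()"
```

```text
time_s: 8.2
tcp_pos: [594.6, 36.5, 656.0]
eef_rot: [-0.127, 2.68, 0.098]
ft_force: [0.3, -1.1, 0.2]
width: 85.5
grip_force: 0.0
time_s: 8.6
tcp_pos: [509.1, 32.1, 695.7]
eef_rot: [-0.119, 2.629, 0.086]
ft_force: [-0.5, -0.2, -0.1]
width: 85.2
grip_force: 0.0
time_s: 9.0
tcp_pos: [626.8, 47.2, 686.6]
eef_rot: [-0.114, 2.584, 0.082]
ft_force: [0.3, 0.2, 0.1]
width: 85.7
grip_force: 0.0
t 9.0 tcp [626.8  47.2 686.6] w 85.7 grip 0.0 F [0.3 0.2 0.1] M [-0.11  0.45 -0.05]
q [-0.123  0.356  1.272  1.948  0.146 -0.172]
x [-0.847 -0.065 -0.527] y [-0.098  0.995  0.035] z [ 0.522  0.082 -0.849]
tilt 31.9
```

```bash
python3 -c "
from h import *
st((538,106,240))"
```

```text
t 9.0 tcp [626.8  47.2 686.6] w 85.7 grip 0.0 F [0.3 0.2 0.1] M [-0.11  0.45 -0.05]
q [-0.123  0.356  1.272  1.948  0.146 -0.172]
x [-0.847 -0.065 -0.527] y [-0.098  0.995  0.035] z [ 0.522  0.082 -0.849]
tilt 31.9
to (538, 106, 240) [0.3069 0.0515 0.3375]
```

```bash
python3 -m jog '[{"fingers":0,"dx":0.034,"dy":0.006,"dz":0.036,"roll":0},{"fingers":0,"dx":0.068,"dy":0.012,"dz":0.072,"roll":0},{"fingers":0,"dx":0.102,"dy":0.017,"dz":0.108,"roll":0},{"fingers":0,"dx":0.136,"dy":0.022,"dz":0.144,"roll":0},{"fingers":0,"dx":0.17,"dy":0.028,"dz":0.18,"roll":0},{"fingers":0,"dx":0.204,"dy":0.034,"dz":0.216,"roll":0},{"fingers":0,"dx":0.238,"dy":0.04,"dz":0.252,"roll":0},{"fingers":0,"dx":0.272,"dy":0.046,"dz":0.288,"roll":0}]'
python3 -m jog '[{"fingers":0.3,"dx":0.018,"dy":0.003,"dz":0.025,"roll":0},{"fingers":0.3,"dx":0.034,"dy":0.005,"dz":0.049,"roll":0},{"fingers":0.3,"dx":0.034,"dy":0.005,"dz":0.049,"roll":0}]'
python3 -c "
from h import *
im,d=robot.get_image('top'); cv2.imwrite('pics/top1.png',cv2.resize(im[110:290,210:390],None,fx=3.3,fy=3.3))
st((538,106,204),(602,116,98))"
```

```text
time_s: 9.8
tcp_pos: [557.6, 88.0, 378.1]
eef_rot: [-0.114, 2.584, 0.082]
ft_force: [1.4, -0.0, 1.2]
width: 85.5
grip_force: 0.0
time_s: 10.1
tcp_pos: [553.0, 94.9, 316.4]
eef_rot: [-0.115, 2.591, 0.083]
ft_force: [-0.9, -0.2, 0.4]
width: 60.1
grip_force: 0.0
t 10.15 tcp [554.4  94.7 319.5] w 60.0 grip 0.0 F [0.3 0.1 0.2] M [-0.09  0.43  0.03]
q [-0.029 -0.067 -0.312  0.779  0.097 -0.09 ]
x [-0.849 -0.065 -0.525] y [-0.099  0.994  0.036] z [ 0.52   0.082 -0.85 ]
tilt 31.7
to (538, 106, 204) [0.0738 0.0087 0.0907]
to (602, 116, 98) [0.0744 0.0086 0.2149]
```

View pics/top1.png

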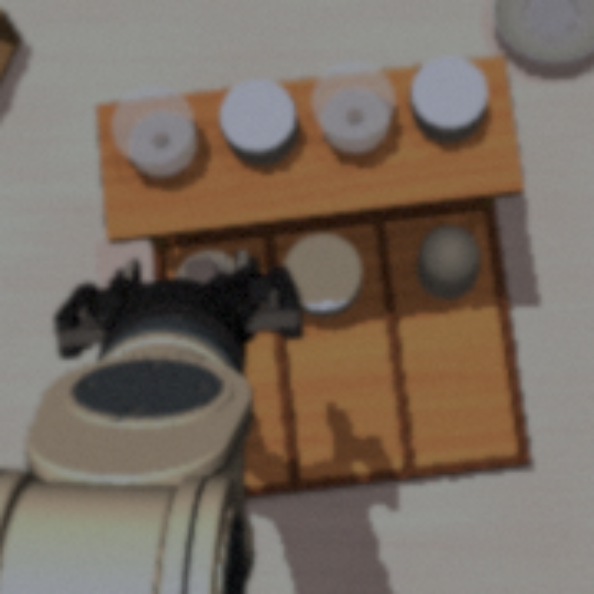

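The jar's knob shows at about (205,268) in the crop, between the two finger tips at (128,268) and (243,262). I'll move to a standoff on the approach line.

```bash
python3 -m jog '[{"fingers":0.3,"dx":0.03,"dy":0.004,"dz":0.036,"roll":0},{"fingers":0.3,"dx":0.06,"dy":0.008,"dz":0.072,"roll":0},{"fingers":0.3,"dx":0.074,"dy":0.009,"dz":0.09,"roll":0},{"fingers":0.3,"dx":0.074,"dy":0.009,"dz":0.09,"roll":0},{"fingers":0.3,"dx":0.074,"dy":0.009,"dz":0.09,"roll":0}]'
python3 -c "
from h import *
st((602,116,98))
im,d=robot.get_image('scene'); cv2.imwrite('pics/s1.png',cv2.resize(im[160:280,240:400],None,fx=5,fy=5)[:600])"
```

```text
time_s: 10.65
tcp_pos: [540.3, 105.9, 208.3]
eef_rot: [-0.115, 2.581, 0.082]
ft_force: [0.1, -0.4, -0.3]
width: 59.7
grip_force: 0.0
t 10.65 tcp [540.3 105.9 208.3] w 59.7 grip 0.0 F [ 0.1 -0.4 -0.3] M [-0.1   0.44  0.04]
q [-0.001 -0.026 -0.573  0.47   0.082 -0.066]
x [-0.846 -0.065 -0.53 ] y [-0.099  0.995  0.035] z [ 0.525  0.082 -0.847]
tilt 32.1
to (602, 116, 98) [5.600e-03 1.000e-04 1.267e-01]
```

View pics/s1.png

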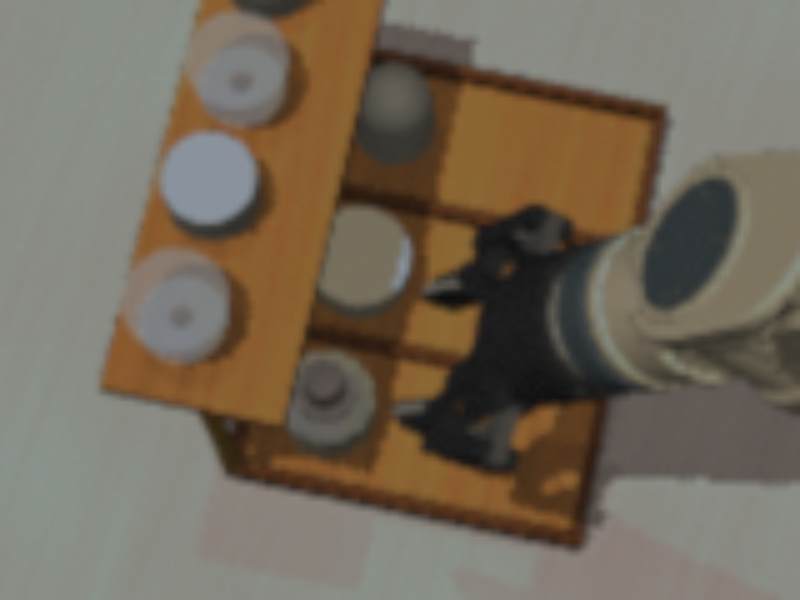

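The fingertips at about (450,292) and (400,412) point at the jar's lane, and the knob is at (322,383). The tool is clear of the shelf, so I'll go in axially and grip.

```bash
python3 -m jog '[{"fingers":0.3,"dx":0.006,"dy":0,"dz":0.035,"roll":0},{"fingers":0.3,"dx":0.006,"dy":0,"dz":0.07,"roll":0},{"fingers":0.3,"dx":0.006,"dy":0,"dz":0.1,"roll":0},{"fingers":0.3,"dx":0.006,"dy":0,"dz":0.12,"roll":0},{"fingers":0.3,"dx":0.006,"dy":0,"dz":0.127,"roll":0},{"fingers":0.3,"dx":0.006,"dy":0,"dz":0.127,"roll":0}]' 40
python3 -m jog '[{"fingers":0.5,"dx":0,"dy":0,"dz":0,"roll":0},{"fingers":0.6,"dx":0,"dy":0,"dz":0,"roll":0},{"fingers":0.7,"dx":0,"dy":0,"dz":0,"roll":0},{"fingers":0.8,"dx":0,"dy":0,"dz":0,"roll":0},{"fingers":1,"dx":0,"dy":0,"dz":0,"roll":0},{"fingers":1,"dx":0,"dy":0,"dz":0,"roll":0}]' 40
python3 -c "
from h import *
st()"
```

```text
time_s: 11.3
tcp_pos: [601.1, 116.0, 95.7]
eef_rot: [-0.115, 2.583, 0.082]
ft_force: [-1.2, 0.4, 1.2]
width: 59.5
grip_force: 0.0
time_s: 11.9
tcp_pos: [600.6, 115.8, 96.6]
eef_rot: [-0.115, 2.581, 0.081]
ft_force: [-2.7, -0.5, 8.6]
width: 22.9
grip_force: 39.0
t 11.9 tcp [600.6 115.8  96.6] w 22.9 grip 39.0 F [-2.7 -0.5  8.6] M [-0.57  0.22 -0.26]
q [ 0.021  0.205 -0.651  0.158  0.07  -0.048]
x [-0.845 -0.065 -0.53 ] y [-0.098  0.995  0.034] z [ 0.525  0.081 -0.847]
tilt 32.1
```

```bash
python3 -c "
from h import *
o=robot.get_obs();R=Ro.from_rotvec(o['eef_rot']).as_matrix()
for w in((0,0,6),(-50,-6.1,6),(-121,-14.9,6),(-121,-14.9,0)): print(w,(R.T@np.array(w)/1000).round(4))"
```

```text
(0, 0, 6) [-0.0032  0.0002 -0.0051]
(-50, -6.1, 6) [ 0.0395 -0.0009 -0.0318]
(-121, -14.9, 6) [ 0.1001 -0.0027 -0.0698]
(-121, -14.9, 0) [ 0.1033 -0.0029 -0.0647]
```

```bash
python3 -m jog '[{"fingers":1,"dx":-0.003,"dy":0,"dz":-0.005,"roll":0},{"fingers":1,"dx":-0.003,"dy":0,"dz":-0.005,"roll":0},{"fingers":1,"dx":0.014,"dy":0,"dz":-0.016,"roll":0},{"fingers":1,"dx":0.04,"dy":-0.001,"dz":-0.032,"roll":0},{"fingers":1,"dx":0.068,"dy":-0.002,"dz":-0.05,"roll":0},{"fingers":1,"dx":0.09,"dy":-0.0025,"dz":-0.0635,"roll":0},{"fingers":1,"dx":0.1,"dy":-0.003,"dz":-0.07,"roll":0},{"fingers":1,"dx":0.1,"dy":-0.003,"dz":-0.07,"roll":0}]'
python3 -c "
from h import *
st()
im,d=robot.get_image('scene'); cv2.imwrite('pics/s2.png',cv2.resize(im[160:280,240:400],None,fx=5,fy=5)[:600])"
```

```text
time_s: 12.7
tcp_pos: [477.8, 100.8, 101.5]
eef_rot: [-0.115, 2.584, 0.082]
ft_force: [0.2, 0.4, -1.9]
width: 23.2
grip_force: 39.6
t 12.7 tcp [477.8 100.8 101.5] w 23.2 grip 39.6 F [ 0.2  0.4 -1.9] M [-0.08  0.64  0.03]
q [-0.017  0.002 -0.878  0.14   0.091 -0.08 ]
x [-0.847 -0.065 -0.528] y [-0.099  0.995  0.035] z [ 0.522  0.082 -0.849]
tilt 31.9
```

View pics/s2.png

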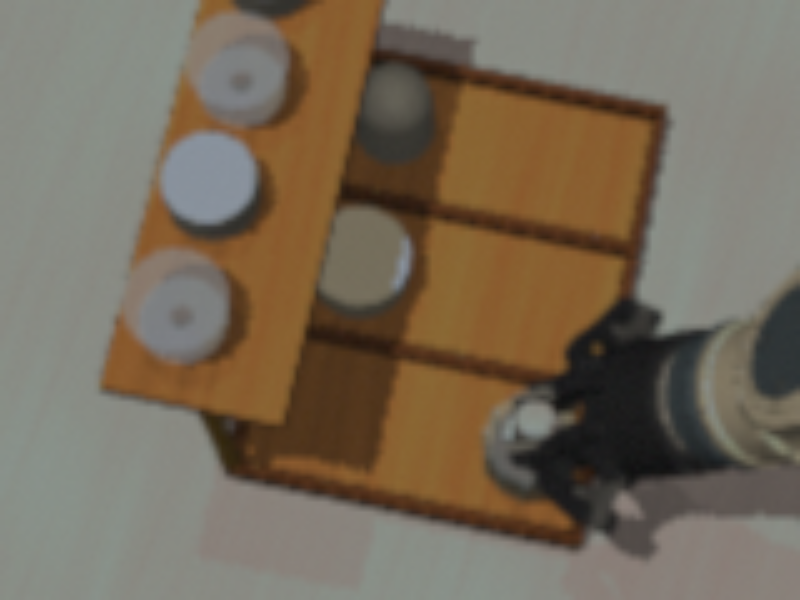

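The jar is held in the lane near the lip, with its knob at (537,418), and the other two are undisturbed. I'll lower it and then slide it gently to the lip.

```bash
python3 -m jog '[{"fingers":1,"dx":0.0015,"dy":0,"dz":0.0025,"roll":0},{"fingers":1,"dx":0.0027,"dy":0,"dz":0.0043,"roll":0},{"fingers":1,"dx":0.0027,"dy":0,"dz":0.0043,"roll":0}]'
python3 -m jog '[{"fingers":1,"dx":0.0017,"dy":0,"dz":-0.001,"roll":0},{"fingers":1,"dx":0.0017,"dy":0,"dz":-0.001,"roll":0}]'
python3 -m jog '[{"fingers":1,"dx":0.0017,"dy":0,"dz":-0.001,"roll":0},{"fingers":1,"dx":0.0017,"dy":0,"dz":-0.001,"roll":0}]'
python3 -c "
from h import *
st()"
```

```text
time_s: 13.05
tcp_pos: [480.3, 101.1, 96.7]
eef_rot: [-0.115, 2.583, 0.082]
ft_force: [0.0, 0.7, 2.2]
width: 23.0
grip_force: 40.2
time_s: 13.25
tcp_pos: [477.6, 100.8, 96.7]
eef_rot: [-0.115, 2.583, 0.082]
ft_force: [1.1, 0.3, 0.9]
width: 22.7
grip_force: 40.0
time_s: 13.45
tcp_pos: [475.2, 100.6, 96.7]
eef_rot: [-0.115, 2.583, 0.082]
ft_force: [2.0, 0.3, 2.6]
width: 22.9
grip_force: 40.0
t 13.45 tcp [475.2 100.6  96.7] w 22.9 grip 40.0 F [2.  0.3 2.6] M [-0.09 -0.23  0.07]
q [-0.017  0.006 -0.893  0.121  0.091 -0.081]
x [-0.846 -0.065 -0.529] y [-0.099  0.994  0.035] z [ 0.523  0.082 -0.848]
tilt 32.0
```

```bash
python3 -m jog '[{"fingers":1,"dx":0.0017,"dy":0,"dz":-0.001,"roll":0},{"fingers":1,"dx":0.0017,"dy":0,"dz":-0.001,"roll":0}]'
python3 -m jog '[{"fingers":1,"dx":0.0017,"dy":0,"dz":-0.001,"roll":0},{"fingers":1,"dx":0.0017,"dy":0,"dz":-0.001,"roll":0}]'
```

```text
time_s: 13.65
tcp_pos: [473.2, 100.4, 96.6]
eef_rot: [-0.115, 2.583, 0.082]
ft_force: [1.2, 0.5, 3.7]
width: 22.8
grip_force: 40.1
time_s: 13.85
tcp_pos: [471.3, 100.2, 96.7]
eef_rot: [-0.115, 2.583, 0.082]
ft_force: [3.2, 0.4, 4.4]
width: 22.5
grip_force: 40.2
```

```bash
python3 -m jog '[{"fingers":1,"dx":0.0017,"dy":0,"dz":-0.001,"roll":0},{"fingers":1,"dx":0.0017,"dy":0,"dz":-0.001,"roll":0}]'
python3 -c "
from h import *
st()
t,d=robot.get_image('top');s,d2=robot.get_image('scene')
o=np.hstack([cv2.resize(t[200:290,240:310],None,fx=5.5,fy=5.5,interpolation=cv2.INTER_CUBIC),cv2.resize(s[220:280,320:370],(400,495),interpolation=cv2.INTER_CUBIC)]);cv2.imwrite('pics/c3.png',o);print(o.shape)"
```

```text
time_s: 14.05
tcp_pos: [469.9, 99.7, 96.9]
eef_rot: [-0.115, 2.582, 0.081]
ft_force: [5.4, -1.5, 2.9]
width: 22.8
grip_force: 39.6
t 14.05 tcp [469.9  99.7  96.9] w 22.8 grip 39.6 F [ 5.4 -1.5  2.9] M [-0.34 -1.11 -0.17]
q [-0.02  -0.004 -0.903  0.12   0.091 -0.082]
x [-0.846 -0.065 -0.529] y [-0.098  0.995  0.034] z [ 0.524  0.081 -0.848]
tilt 32.0
(495, 785, 3)
```

View pics/c3.png

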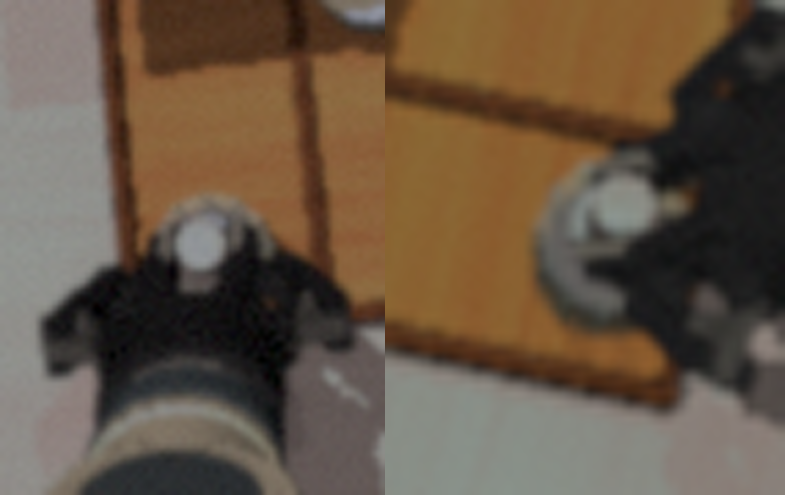

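The jar is at the lip: the force and moment have risen. I'll back off slightly, release and retreat.

```bash
python3 -m jog '[{"fingers":1,"dx":-0.0017,"dy":0,"dz":0.001,"roll":0},{"fingers":0.8,"dx":-0.0017,"dy":0,"dz":0.001,"roll":0},{"fingers":0.5,"dx":-0.0017,"dy":0,"dz":0.001,"roll":0},{"fingers":0.3,"dx":-0.0017,"dy":0,"dz":0.001,"roll":0},{"fingers":0.3,"dx":-0.0017,"dy":0,"dz":-0.01,"roll":0},{"fingers":0.3,"dx":-0.0017,"dy":0,"dz":-0.03,"roll":0},{"fingers":0.3,"dx":-0.0017,"dy":0,"dz":-0.07,"roll":0},{"fingers":0.3,"dx":-0.0017,"dy":0,"dz":-0.11,"roll":0}]'
python3 -c "
from h import *
st((400,-304,210),(389,-303,198))"
```

```text
time_s: 14.95
tcp_pos: [411.0, 91.2, 189.8]
eef_rot: [-0.115, 2.588, 0.083]
ft_force: [1.5, 0.4, 0.4]
width: 59.9
grip_force: 0.0
t 14.95 tcp [411.   91.2 189.8] w 59.9 grip 0.0 F [1.5 0.4 0.4] M [-0.1   0.43 -0.05]
q [-0.057 -0.254 -0.796  0.486  0.112 -0.115]
x [-0.849 -0.065 -0.524] y [-0.099  0.994  0.036] z [ 0.519  0.082 -0.851]
tilt 31.7
to (400, -304, 210) [ 0.0246 -0.3913 -0.0554]
to (389, -303, 198) [ 0.0401 -0.3896 -0.0508]
```

```bash
python3 -m jog '[{"fingers":0.3,"dx":0.005,"dy":-0.045,"dz":-0.015,"roll":0},{"fingers":0.3,"dx":0.01,"dy":-0.09,"dz":-0.03,"roll":0},{"fingers":0.3,"dx":0.015,"dy":-0.138,"dz":-0.045,"roll":0},{"fingers":0.3,"dx":0.02,"dy":-0.186,"dz":-0.05,"roll":0},{"fingers":0.3,"dx":0.025,"dy":-0.235,"dz":-0.05,"roll":0},{"fingers":0.3,"dx":0.03,"dy":-0.285,"dz":-0.05,"roll":0},{"fingers":0.3,"dx":0.035,"dy":-0.335,"dz":-0.05,"roll":0},{"fingers":0.3,"dx":0.04,"dy":-0.39,"dz":-0.05,"roll":0}]'
python3 -m jog '[{"fingers":0.3,"dx":0,"dy":0,"dz":0,"roll":0},{"fingers":0.3,"dx":0,"dy":0,"dz":0,"roll":0}]'
python3 -c "
from h import *
t,d=robot.get_image('top');P=cloud('top',d); cv2.imwrite('pics/t4.png',t)
s,d2=robot.get_image('scene');P2=cloud('scene',d2)
for n,Q in(('top',P),('scene',P2)):
  for c in((452,-294,92,106),(474,100,104,118)):
    k=(np.hypot(Q[...,0]-c[0],Q[...,1]-c[1])<25)&(Q[...,2]>c[2])&(Q[...,2]<c[3]);print(n,k.sum(),Q[k].mean(0).round(1),Q[k][:,2].max())
st((389,-304,188),(453,-294,86))
o=np.hstack([cv2.resize(t[180:280,240:340],(400,400)),cv2.resize(t[200:300,380:480],(400,400))]);cv2.imwrite('pics/c4.png',o)"
```

```text
time_s: 15.75
tcp_pos: [389.8, -270.0, 200.1]
eef_rot: [-0.112, 2.584, 0.084]
ft_force: [1.3, 0.3, 1.4]
width: 59.6
grip_force: 0.0
time_s: 15.95
tcp_pos: [390.3, -268.5, 199.5]
eef_rot: [-0.111, 2.586, 0.086]
ft_force: [0.5, 0.7, 0.4]
width: 59.9
grip_force: 0.0
top 81 [ 452.3 -291.8   99.9] 104.34625297998491
top 76 [474.2 102.5 112. ] 116.72509395438897
scene 49 [ 450.7 -295.4   99.2] 105.31425092707696
scene 54 [473.  100.8 111.2] 116.33815215736604
t 16.05 tcp [ 390.6 -266.9  200.3] w 60.2 grip 0.0 F [-0.6 -0.3 -0.6] M [-0.06  0.49 -0.01]
q [-1.09  -0.013 -0.543  0.846  0.525 -1.126]
x [-0.847 -0.065 -0.527] y [-0.099  0.994  0.037] z [ 0.522  0.084 -0.849]
tilt 31.9
to (389, -304, 188) [ 0.0103 -0.0372  0.0065]
to (453, -294, 86) [ 0.0091 -0.0374  0.1274]
```

View pics/c4.png

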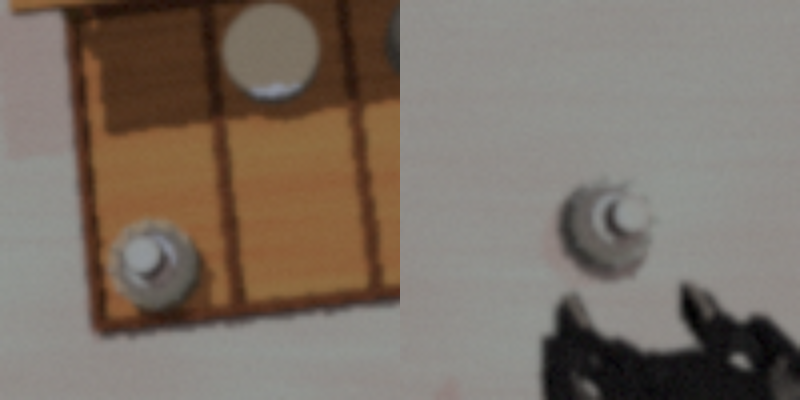

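The older jar stands upright at the front lip (knob at crop (145,256)), measured at rack x ≈ -74. The new jar's knob is at crop (630,213) and the open gripper is in front of it. I'll line up, approach and grip.

```bash
python3 -m jog '[{"fingers":0.3,"dx":0.005,"dy":-0.019,"dz":0.003,"roll":0},{"fingers":0.3,"dx":0.01,"dy":-0.037,"dz":0.006,"roll":0},{"fingers":0.3,"dx":0.01,"dy":-0.037,"dz":0.006,"roll":0},{"fingers":0.3,"dx":0.01,"dy":-0.037,"dz":0.006,"roll":0}]' 40
python3 -c "
from h import *
st((452,-293.5,86))"
```

```text
time_s: 16.45
tcp_pos: [389.3, -303.6, 189.4]
eef_rot: [-0.116, 2.584, 0.083]
ft_force: [0.3, -0.1, -1.0]
width: 59.7
grip_force: 0.0
t 16.45 tcp [ 389.3 -303.6  189.4] w 59.7 grip 0.0 F [ 0.3 -0.1 -1. ] M [-0.06  0.46  0.02]
q [-1.135  0.049 -0.51   0.843  0.533 -1.178]
x [-0.847 -0.066 -0.528] y [-0.1    0.994  0.036] z [ 0.522  0.083 -0.849]
tilt 31.9
to (452, -293.5, 86) [8.000e-04 1.000e-04 1.213e-01]
```

```bash
python3 -m jog '[{"fingers":0.3,"dx":0.001,"dy":0,"dz":0.035,"roll":0},{"fingers":0.3,"dx":0.001,"dy":0,"dz":0.07,"roll":0},{"fingers":0.3,"dx":0.001,"dy":0,"dz":0.1,"roll":0},{"fingers":0.3,"dx":0.001,"dy":0,"dz":0.117,"roll":0},{"fingers":0.3,"dx":0.001,"dy":0,"dz":0.121,"roll":0},{"fingers":0.3,"dx":0.001,"dy":0,"dz":0.121,"roll":0}]' 40
python3 -m jog '[{"fingers":0.5,"dx":0,"dy":0,"dz":0,"roll":0},{"fingers":0.6,"dx":0,"dy":0,"dz":0,"roll":0},{"fingers":0.7,"dx":0,"dy":0,"dz":0,"roll":0},{"fingers":0.8,"dx":0,"dy":0,"dz":0,"roll":0},{"fingers":1,"dx":0,"dy":0,"dz":0,"roll":0},{"fingers":1,"dx":0,"dy":0,"dz":0,"roll":0}]' 40
python3 -c "
from h import *
st((452,-293,216))"
```

```text
time_s: 17.05
tcp_pos: [451.7, -294.1, 86.3]
eef_rot: [-0.117, 2.584, 0.083]
ft_force: [-0.4, 0.1, -0.1]
width: 59.8
grip_force: 0.0
time_s: 17.65
tcp_pos: [451.9, -296.2, 87.1]
eef_rot: [-0.115, 2.583, 0.079]
ft_force: [-1.7, 0.2, 7.7]
width: 22.8
grip_force: 39.1
t 17.65 tcp [ 451.9 -296.2   87.1] w 22.8 grip 39.1 F [-1.7  0.2  7.7] M [-0.15  0.22 -0.  ]
q [-0.995  0.21  -0.635  0.475  0.504 -1.019]
x [-0.846 -0.066 -0.529] y [-0.098  0.995  0.033] z [ 0.524  0.08  -0.848]
tilt 32.0
to (452, -293, 216) [-0.0685  0.0074 -0.109 ]
```

```bash
python3 -m jog '[{"fingers":1,"dx":-0.008,"dy":0.0005,"dz":-0.012,"roll":0},{"fingers":1,"dx":-0.024,"dy":0.0015,"dz":-0.038,"roll":0},{"fingers":1,"dx":-0.045,"dy":0.003,"dz":-0.072,"roll":0},{"fingers":1,"dx":-0.066,"dy":0.004,"dz":-0.105,"roll":0},{"fingers":1,"dx":-0.076,"dy":0.005,"dz":-0.121,"roll":0},{"fingers":1,"dx":-0.076,"dy":0.005,"dz":-0.121,"roll":0}]' 60
python3 -c "
from h import *
st((569,111,230))"
```

```text
time_s: 18.25
tcp_pos: [452.6, -296.2, 231.6]
eef_rot: [-0.116, 2.582, 0.076]
ft_force: [0.0, -1.1, -3.3]
width: 22.2
grip_force: 59.5
t 18.25 tcp [ 452.6 -296.2  231.6] w 22.2 grip 59.5 F [ 0.  -1.1 -3.3] M [-0.17  0.83 -0.03]
q [-0.993  0.062 -0.385  0.869  0.503 -1.017]
x [-0.846 -0.067 -0.529] y [-0.098  0.995  0.031] z [ 0.524  0.078 -0.848]
tilt 32.0
to (569, 111, 230) [-0.125   0.3935  0.0943]
```

```bash
python3 -m jog '[{"fingers":1,"dx":-0.006,"dy":0.018,"dz":0.0044,"roll":0},{"fingers":1,"dx":-0.016,"dy":0.05,"dz":0.012,"roll":0},{"fingers":1,"dx":-0.028,"dy":0.089,"dz":0.0214,"roll":0},{"fingers":1,"dx":-0.041,"dy":0.129,"dz":0.031,"roll":0},{"fingers":1,"dx":-0.054,"dy":0.17,"dz":0.041,"roll":0},{"fingers":1,"dx":-0.067,"dy":0.211,"dz":0.0505,"roll":0},{"fingers":1,"dx":-0.08,"dy":0.252,"dz":0.0604,"roll":0},{"fingers":1,"dx":-0.093,"dy":0.293,"dz":0.07,"roll":0}]'
python3 -m jog '[{"fingers":1,"dx":-0.01,"dy":0.031,"dz":0.0075,"roll":0},{"fingers":1,"dx":-0.019,"dy":0.06,"dz":0.0144,"roll":0},{"fingers":1,"dx":-0.026,"dy":0.082,"dz":0.0196,"roll":0},{"fingers":1,"dx":-0.031,"dy":0.097,"dz":0.023,"roll":0},{"fingers":1,"dx":-0.032,"dy":0.1,"dz":0.024,"roll":0},{"fingers":1,"dx":-0.032,"dy":0.1,"dz":0.024,"roll":0}]'
python3 -c "
from h import *
st((569,111,230),(569,111,104))
im,d=robot.get_image('scene'); cv2.imwrite('pics/s5.png',cv2.resize(im[160:280,240:400],None,fx=5,fy=5)[:600])"
```

```text
time_s: 19.05
tcp_pos: [537.7, 9.7, 226.7]
eef_rot: [-0.114, 2.587, 0.083]
ft_force: [1.5, -1.1, -4.0]
width: 21.9
grip_force: 59.5
time_s: 19.65
tcp_pos: [567.6, 111.6, 226.9]
eef_rot: [-0.116, 2.587, 0.082]
ft_force: [-0.6, -1.6, -3.6]
width: 22.2
grip_force: 59.5
t 19.65 tcp [567.6 111.6 226.9] w 22.2 grip 59.5 F [-0.6 -1.6 -3.6] M [-0.15  0.85 -0.02]
q [ 0.012  0.01  -0.483  0.529  0.076 -0.056]
x [-0.849 -0.066 -0.525] y [-0.099  0.994  0.035] z [ 0.52   0.082 -0.85 ]
tilt 31.7
to (569, 111, 230) [-0.0028 -0.0007 -0.002 ]
to (569, 111, 104) [ 0.0633 -0.0051  0.1052]
```

View pics/s5.png

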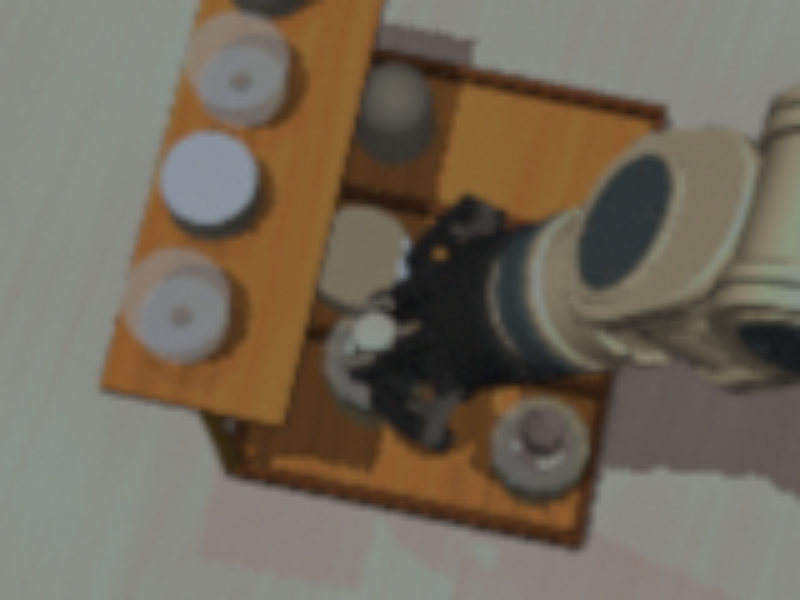

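The new jar hangs above its lane with the knob at (375,330), clear of the shelf edge. The older jar stands at the lip at (540,440). I'll lower straight down.

```bash
python3 -m jog '[{"fingers":1,"dx":0.009,"dy":-0.001,"dz":0.015,"roll":0},{"fingers":1,"dx":0.024,"dy":-0.002,"dz":0.04,"roll":0},{"fingers":1,"dx":0.04,"dy":-0.003,"dz":0.067,"roll":0},{"fingers":1,"dx":0.053,"dy":-0.004,"dz":0.09,"roll":0},{"fingers":1,"dx":0.062,"dy":-0.005,"dz":0.103,"roll":0},{"fingers":1,"dx":0.062,"dy":-0.005,"dz":0.103,"roll":0}]'
python3 -c "
from h import *
st((585,113,104),(585,113,99))"
```

```text
time_s: 20.3
tcp_pos: [568.3, 109.5, 105.5]
eef_rot: [-0.113, 2.59, 0.081]
ft_force: [0.3, -1.2, -3.3]
width: 22.6
grip_force: 59.4
t 20.3 tcp [568.3 109.5 105.5] w 22.6 grip 59.4 F [ 0.3 -1.2 -3.3] M [-0.12  0.86  0.01]
q [ 0.008  0.144 -0.696  0.183  0.076 -0.057]
x [-0.85  -0.064 -0.523] y [-0.097  0.995  0.035] z [ 0.518  0.081 -0.852]
tilt 31.6
to (585, 113, 104) [-0.0136  0.0018  0.0102]
to (585, 113, 99) [-0.011   0.0016  0.0145]
```

```bash
python3 -m jog '[{"fingers":1,"dx":-0.007,"dy":0.001,"dz":0.005,"roll":0},{"fingers":1,"dx":-0.0136,"dy":0.002,"dz":0.01,"roll":0},{"fingers":1,"dx":-0.0136,"dy":0.002,"dz":0.01,"roll":0},{"fingers":1,"dx":-0.012,"dy":0.002,"dz":0.0125,"roll":0},{"fingers":1,"dx":-0.011,"dy":0.002,"dz":0.0145,"roll":0},{"fingers":1,"dx":-0.011,"dy":0.002,"dz":0.0145,"roll":0}]'
```

```text
time_s: 20.9
tcp_pos: [586.5, 114.8, 101.8]
eef_rot: [-0.115, 2.585, 0.082]
ft_force: [-1.4, -0.1, -3.0]
width: 22.1
grip_force: 59.6
```

```bash
python3 -m jog '[{"fingers":1,"dx":0.001,"dy":0,"dz":0.0017,"roll":0},{"fingers":1,"dx":0.001,"dy":0,"dz":0.0017,"roll":0}]'; python3 -m jog '[{"fingers":1,"dx":0.001,"dy":0,"dz":0.0017,"roll":0},{"fingers":1,"dx":0.001,"dy":0,"dz":0.0017,"roll":0}]'
```

```text
time_s: 21.1
tcp_pos: [586.8, 114.8, 100.0]
eef_rot: [-0.115, 2.584, 0.082]
ft_force: [0.2, -0.5, -3.6]
width: 22.2
grip_force: 59.6
time_s: 21.3
tcp_pos: [587.8, 115.0, 99.3]
eef_rot: [-0.115, 2.582, 0.082]
ft_force: [-2.5, 0.6, 3.7]
width: 22.2
grip_force: 60.7
```

The jar is on the floor. I'll release and withdraw along the tool axis.

```bash
python3 -m jog '[{"fingers":0.9,"dx":0,"dy":0,"dz":0,"roll":0},{"fingers":0.7,"dx":0,"dy":0,"dz":0,"roll":0},{"fingers":0.45,"dx":0,"dy":0,"dz":0,"roll":0},{"fingers":0.3,"dx":0,"dy":0,"dz":0,"roll":0},{"fingers":0.3,"dx":0,"dy":0,"dz":-0.015,"roll":0},{"fingers":0.3,"dx":0,"dy":0,"dz":-0.045,"roll":0},{"fingers":0.3,"dx":0,"dy":0,"dz":-0.09,"roll":0},{"fingers":0.3,"dx":0,"dy":0,"dz":-0.135,"roll":0}]'
python3 -m jog '[{"fingers":0.3,"dx":0.02,"dy":0,"dz":-0.04,"roll":0},{"fingers":0.3,"dx":0.04,"dy":0,"dz":-0.08,"roll":0},{"fingers":0.3,"dx":0.06,"dy":0,"dz":-0.12,"roll":0},{"fingers":0.3,"dx":0.08,"dy":0,"dz":-0.16,"roll":0},{"fingers":0.3,"dx":0.08,"dy":0,"dz":-0.16,"roll":0}]'
python3 -c "
from h import *
st()
t,d=robot.get_image('top');P=cloud('top',d)
s,d2=robot.get_image('scene');P2=cloud('scene',d2)
for n,Q in(('top',P),('scene',P2)):
  for c in((587,115,104,118),(474,101,104,118)):
    k=(np.hypot(Q[...,0]-c[0],Q[...,1]-c[1])<25)&(Q[...,2]>c[2])&(Q[...,2]<c[3]);print(n,k.sum(),Q[k].mean(0).round(1)) if k.any() else print(n,0)
o=np.hstack([cv2.resize(t[110:290,210:390],(500,500)),cv2.resize(s[160:280,260:380],(300,300)).repeat(1,0)[:300] if 0 else np.vstack([cv2.resize(s[160:280,260:380],(300,300)),np.zeros((200,300,3),np.uint8)])]);cv2.imwrite('pics/c6.png',o)"
```

```text
time_s: 22.1
tcp_pos: [515.3, 103.6, 213.3]
eef_rot: [-0.115, 2.586, 0.082]
ft_force: [0.8, -0.0, 1.8]
width: 59.8
grip_force: 0.0
time_s: 22.6
tcp_pos: [362.8, 85.4, 310.1]
eef_rot: [-0.115, 2.577, 0.08]
ft_force: [1.0, -0.0, -0.9]
width: 59.9
grip_force: 0.0
t 22.6 tcp [362.8  85.4 310.1] w 59.9 grip 0.0 F [ 1.  -0.  -0.9] M [-0.07  0.47 -0.  ]
q [-0.098 -0.429 -0.572  0.878  0.132 -0.149]
x [-0.843 -0.066 -0.533] y [-0.099  0.995  0.034] z [ 0.528  0.081 -0.845]
tilt 32.3
top 75 [588.4 117.3 112.2]
top 78 [474.2 102.3 112.2]
scene 51 [587.7 115.  111.5]
scene 51 [473.2 100.8 112.4]
```

View pics/c6.png

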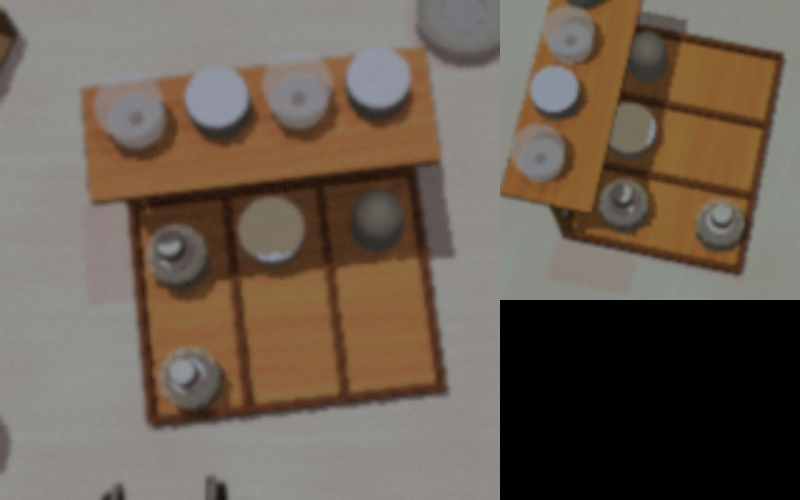

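Both jars stand upright in the left lane: the older at the lip (crop (190,378), rack x ≈ -74) and the new one behind it (crop (178,255), rack x ≈ +41). The pot, shaker, shelf items and cup area are unchanged, and the gripper is clear.

```bash
python3 -c "
from bench import robot
print(robot.close_job())"
```

```text
the job is handed in; nothing more can be done
None
```

The job is handed in at about 22.7 s: the older cherry jar stands at the front lip (measured rack x about -74 mm) and the new one upright behind it in the same lane (rack x about +41 mm), with the pot and shaker where they were; I didn't re-measure the cup or scoop, but the arm never went near either.

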